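# Snap a tube clip shut with clip pliers

### The job

The white snap clip round the upright glass tube is open. Take the pliers off their rest, set their jaws over the outside of the clip's two ears and squeeze gently until the clip clicks shut, then keep a light pinch on it for about a second so that it seats; never press hard enough to crush it, and touch clip and tube stand with nothing but the pliers. Then lay the pliers back on their rest the way they lay, leaving everything else where it stands.

Things in the scene. Friction and masses are not known exactly. Their poses are not given: they have to be found in the camera images.
- pliers_grip (a point): Pliers 170 mm long, 0.1 kg, lying flat on a low rest: grey handles 18 mm tall, steel jaws. Point midway between the handles at half their thickness: grasp here from above, a finger outside each handle. +x points to the jaws, y across the handles, z up. Width over the handles here: 61 mm open, about 26 mm with the clip shut. Hinge pin 75 mm ahead, jaw tips 130 mm ahead. Balanced near this point.
- pliers_jaw (a point): Point midway between the open jaws where they shall press on the ears: 125 mm ahead of pliers_grip, 50 mm ahead of the hinge pin, 6 mm behind the jaw tips, same axes, half-way up the jaws (12 mm tall). Inside width here 40 mm open. Fixed to the arm with the +y handle: when closed by h rad the pliers' middle line is at this frame's yaw minus h/2, about the pin.
- pliers_hinge (a joint): How far the pliers are closed, rad: 0 fully open, about 0.48 when a shut clip is between the jaws. A spring opens them when let go: it takes about 6.5 N on each handle to start closing them, 10 N at 0.48. Beyond that, a jaw presses with 1.5 times the finger's force.
- clip_ears (a point): White snap clip of two hinged halves, swivelling easily round an upright glass tube. Two ears 18 mm tall stick out to 42 mm from the tube's axis, each with an upright rib outside. Point midway between the ribs, half-way up, 85 mm above the bench. +x leads to the tube's axis, 34 mm on: bring the pliers level along +x, a jaw outside each rib. Width over the ribs: 31 mm open, 16 shut.
- clip_right: The clip half with the right-hand (-y) ear; origin on the clip's hinge, 16 mm behind the tube's axis. An ear needs 8 to 16 N from its jaw to click, unlike from clip to clip and unseen: resistance grows, drops at the click, then a hard stop. After the click keep pinching for half a second with 5 to 15 N a jaw to seat it. More than 20 N from a jaw crushes the ear.
- clip_left (a joint): How far each clip half is closed, rad: 0 open, 0.15 to 0.17 shut; both halves move together. The click comes at about 0.1: past it the clip goes on and stays shut by itself, short of it it springs open again.
- tube_stand: Round steel foot 84 mm across, 10 mm high, with the glass tube (24 mm across, top at 122 mm) and the clip, fixed to the bench; a grey catch sits 14 to 26 mm below the level of clip_ears. Origin at the centre of the underside. Only the pliers may touch it or the clip.
- rest_spot (a point): Mark of the fixed pliers rest, where pliers_grip belongs: 39 mm above the bench, +x along the rest to the jaw end. A plate 136 x 88 mm, 6 mm thick, with two black saddles 30 mm high: one 24 to 38 mm behind this point under the handle ends, one 63 to 87 mm ahead under the hinge pin. Between them is room for fingers.
- pliers: The whole pliers; origin on the hinge pin's axis at the underside, axes as pliers_grip.
- vial_a: Bystander: small glass vial with a white cap, 45 mm across, 79 mm tall; origin under its centre.
- pot: Bystander: white sample pot with a lid, 49 mm across, 59 mm tall; origin under its centre.
- carton: Bystander: small white carton 76 x 51 x 42 mm; origin under its centre.

How it is judged:
On the way, in this order (a step that is already met when the one before it is completed fails the run):
1. the pliers are lifted clear of their rest (height (world z) of pliers_grip above 0.06 m), for 0.2 s.
2. the clip is clicked shut and kept pinched between the pliers' jaws (value of joint clip_left above 0.135 rad and contact force between pliers and clip_right above 3 N), for 0.3 s.
At the end, for the whole second after the job is handed in: Clip snapped shut (clip_left over 0.135 rad). Pliers let go, still and open (under 0.03 rad) on their rest as at first: pliers_grip within 20 mm of rest_spot sideways and 6 mm in height, level within 0.12 rad, along the rest within 0.25 rad, jaws at the same end (value of joint clip_left above 0.135 rad and horizontal distance between pliers_grip and rest_spot below 0.02 m and z of pliers_grip in the frame of rest_spot between -0.006 and 0.006 m and x of pliers_jaw in the frame of rest_spot above 0.09 m and angle between pliers_grip's own z axis and vertical below 0.12 rad and angle between the x axis of pliers_grip and the x axis of rest_spot, either way round below 0.25 rad and value of joint pliers_hinge below 0.03 rad and linear speed of pliers below 0.02 m/s); the robot touches nothing.
It fails at once if a jaw presses on the clip's ear with more than 20 N (contact force between pliers and clip_right above 20 N).
It fails at once if the gripper or arm touches the tube stand or its clip (contact force between any of the arm, the fingers and tube_stand above 1 N).
It fails at once if the vial, the pot or the carton is shifted by more than 15 mm (distance of any of vial_a, pot, carton from where it was at the start of the episode above 0.015 m).
It also fails if it takes over 51 s, if anything falls off the work surface, if the arm or the gripper's body presses on something with over 40 N, if the wrist force passes 120 N, or if a joint passes its speed limit or range.

### The arm

A 6-joint arm with a two-finger parallel gripper is mounted at the origin on a cart in front of the work surface, level with it; the furniture and walls round the work are solid. World frame = base frame: x ahead of the robot, y to its left, z up, the work surface at z = 0. Lengths are in m, angles in rad, forces in N, time in s.
With the tool pointing down it reaches from about 0.35 to 0.775 m from the base axis. Payload 7.3 kg.
Tool frame: the origin (TCP) lies on the centre line of the jaws, within the pads' length; the fingertips stand 17 mm ahead of it and the grasp point (between the pads) lies 2 mm behind it (robot.tip_extent is the distance from the TCP to the fingertips, in m); z points along the fingers, y is the line along which they close (so a half turn about z gives the same grasp; the last joint's range is limited). The gripper opens to 92 mm and grips with 3 to 60 N. Pads are 19 mm wide; open, the fingers measure 130 mm over their backs; the gripper's body (75 mm by 190 mm) begins 47 mm behind the grasp point.
Start: joints at [1.146, 0.342, 1.524, -0, 1.275, -0.146], TCP at [0.144, 0.505, 0.244] pointing down, gripper open.
Joint ranges: [-2.53, 2.53], [-0.77, 2.02], [0.04, 2.7], [-1, 4.14], [0.28, 2.66], [-3.11, 3.11]. Speed limits (rad/s): [2.57, 2.57, 3.14, 3.14, 3.14, 3.14].

### API

Orientations are given as [roll, pitch, yaw] about the fixed x, y, z axes, in that order (R = Rz(yaw) Ry(pitch) Rx(roll)).
In Python, from cell import robot gives the robot as it stands.
- The arm moves only by the tool step_arm, never from a script. Its argument "motion" is a list of rows, each a list of 2 entries, a list of its own where there are three numbers: the shift along the tool's x, y, z in units of 60 mm (1.0 is 60 mm), then the turn about the tool's z in rad. In form: [[[x, y, z], spin], ...]. A call has 1 to 10 rows; each row is the pose to reach, as a shift and turn from the pose commanded when the call began, along the tool's axes at that moment; what a row does not reach only later rows make up. A row lasts 1/8 s, in which the tool goes at most 62.5 mm and 10.7 degrees, less where a joint would pass 70% of its speed; a pose out of reach is approached as far as the arm can. A call with a gripper value outside its range is refused whole. "hand" is the closure in counts, from 0 (fully open) to 255 (shut), set as the call begins (left out, the last holds). The fingers move at their own pace and stop on an object; "squeeze" is the grip in N (left out, the last holds). Time passes only in rows, so rows that repeat a pose let the fingers close. It gives the time, the measured TCP pose, the force, the opening and the grip force at its end, in the units of the state.
- robot.observe(): the state, without advancing time (a new reading comes with each control period).
- robot.read_camera(name): name is "scene" or "side" or "wrist"; returns a dict with "pixels" (384x512x3 uint8, red, green, blue), "intrinsics" (3x3 intrinsics, pixels), "k1" (the pictures are not rectified: a ray, as slopes to the right and down, at radius r is drawn at 1 + k1 r^2 times it, then the intrinsics apply), "xyz" and "rotation" of the camera in the world; the wrist camera has in their place "T_tool_cam" (4x4, takes a point from camera to tool coordinates, whose origin is the TCP and whose axes are the flange's). Camera axes: x right, y up, looking along -z (the intrinsics and any distortion apply to the point x, -y, -z); pixel columns grow to the right and rows downward; lengths in m; the calibration is good to about 2 mm. A picture is of the moment at which its call begins: read the wrist's pose just before it. There is no depth.
- robot.hand_in(): hands the job in; it is judged then, once.
The state is a dict: "time": time; "qpos": joint angles; "qvel": joint speeds; "joint_efforts": joint torques, N m; "tool_pos": TCP position; "tool_rot": TCP orientation; "contact_force": force on the tool from outside, world axes, zero at the start; "torque": the same for the moment, N m; "opening": finger opening in m; "grip_force": force on a finger pad.
Only numpy, scipy, OpenCV 4.12 (cv2) and the standard library are available. Lean on these libraries where they do the work, as an engineer would, in place of code of your own. Each camera call takes 0.05 s, during which the arm holds its last target. There are 200 camera calls.

## Working session

There is one attempt and no reset: what is moved stays moved. The work goes in short steps, Python scripts to look and compute and a tool call to move; the robot and the scene stay as the last step left them, time stands still between calls to the robot, and variables do not carry over. Pictures are saved under pics/ and viewed, at most 12 in all, crops included, and the job is handed in when it is done.

Besides the shell and the picture viewer there is one more tool, called as name([rows], argument=value, ...), one row to a line, values as JSON. step_arm: Moves the arm, as the interface text tells. Its arguments: {"type":"object","properties":{"motion":{"type":"array"},"hand":{"type":"number"},"squeeze":{"type":"number"}},"required":["motion"]}

```bash
mkdir -p pics; ls
cat > h.py <<'E'
import numpy as np, cv2
from cell import robot
from scipy.spatial.transform import Rotation as R
def cam(n):
    s=robot.observe(); c=robot.read_camera(n)
    if n=='wrist':
        Rt=R.from_euler('xyz',s['tool_rot']).as_matrix(); T=np.array(c['T_tool_cam'])
        c['rotation']=Rt@T[:3,:3]; c['xyz']=Rt@T[:3,3]+np.array(s['tool_pos'])
    c['rotation']=np.array(c['rotation']);c['xyz']=np.array(c['xyz'])
    return c
def save(c,f): cv2.imwrite('pics/'+f,c['pixels'][:,:,::-1])
def ray(c,u,v):
    K=np.array(c['intrinsics']); k=c['k1']
    d=np.array([(u-K[0,2])/K[0,0],(v-K[1,2])/K[1,1]]); p=d.copy()
    for _ in range(20): p=d/(1+k*(p@p))
    return c['rotation']@np.array([p[0],-p[1],-1.])
def onz(c,u,v,z):
    r=ray(c,u,v); return c['xyz']+r*(z-c['xyz'][2])/r[2]
def proj(c,P):
    q=c['rotation'].T@(np.array(P)-c['xyz']); x,y=q[0]/-q[2],-q[1]/-q[2]; s=1+c['k1']*(x*x+y*y)
    K=np.array(c['intrinsics']); return np.array([K[0,0]*x*s+K[0,2],K[1,1]*y*s+K[1,2]])
E
python3 - <<'E'
from h import *
s=robot.observe(); print(s)
ims=[]
for n in ['scene','side','wrist']:
    c=cam(n); save(c,n+'0.png'); print(n,c['xyz'],c['rotation'].round(3).tolist(),c['intrinsics'],c['k1'])
E
```

```text
pics
{'time': 0.0, 'qpos': array([ 1.14602000e+00,  3.42712299e-01,  1.52503673e+00, -7.00233266e-06,
        1.27537995e+00, -1.45999567e-01]), 'qvel': array([ 0.0009485 , -0.00134884,  0.00182401, -0.00041754, -0.00083809,
       -0.0002426 ]), 'joint_efforts': array([-4.57344740e-04, -4.31244314e+01, -2.44219261e+01,  7.15784915e-02,
        5.61089139e-02, -1.42144786e-04]), 'tool_pos': array([0.14428922, 0.5043819 , 0.24304347]), 'tool_rot': array([-3.14007169e+00, -2.16882870e-04,  2.86281777e+00]), 'contact_force': array([ 0.45956404, -0.53343047, -1.17471525]), 'torque': array([-0.01983484, -0.01700294,  0.00654725]), 'grip_force': 0.0, 'opening': 0.0916925563362975}
scene [-0.06834282 -0.04339861  0.57790198] [0.951, 0.016, -2.06] [[399.01287326   0.         247.5818931 ]
 [  0.         399.01287326 194.05009756]
 [  0.           0.           1.        ]] -0.0383602864898067
side [0.30680783 0.20112928 0.63470112] [0.867, 0.009, -2.732] [[403.37023191   0.         258.82484672]
 [  0.         403.37023191 190.89150104]
 [  0.           0.           1.        ]] 0.021897077751779168
wrist [0.07291301 0.52492702 0.38404636] [[0.276, -0.925, -0.262], [0.961, 0.265, 0.076], [-0.001, -0.273, 0.962]] [[278.33171994   0.         253.90361893]
 [  0.         278.33171994 188.93997176]
 [  0.           0.           1.        ]] -0.03368035261428033
```

```bash
sed -i "s/    c\['rotation'\]=np.array(c\['rotation'\]);/    r=np.array(c['rotation']); c['rotation']=R.from_euler('xyz',r).as_matrix() if r.ndim==1 else r\n    /" h.py; sed -n 4,12p h.py
```

```text
def cam(n):
    s=robot.observe(); c=robot.read_camera(n)
    if n=='wrist':
        Rt=R.from_euler('xyz',s['tool_rot']).as_matrix(); T=np.array(c['T_tool_cam'])
        c['rotation']=Rt@T[:3,:3]; c['xyz']=Rt@T[:3,3]+np.array(s['tool_pos'])
    r=np.array(c['rotation']); c['rotation']=R.from_euler('xyz',r).as_matrix() if r.ndim==1 else r
    c['xyz']=np.array(c['xyz'])
    return c
def save(c,f): cv2.imwrite('pics/'+f,c['pixels'][:,:,::-1])
```

View pics/scene0.png

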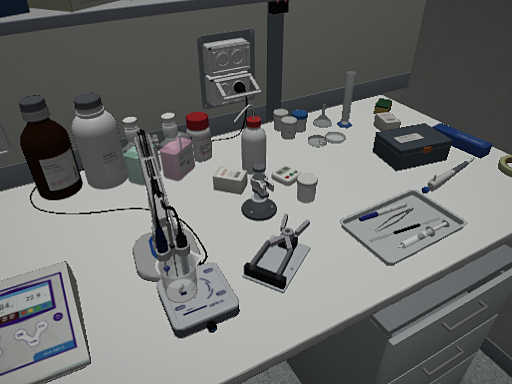

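View pics/side0.png

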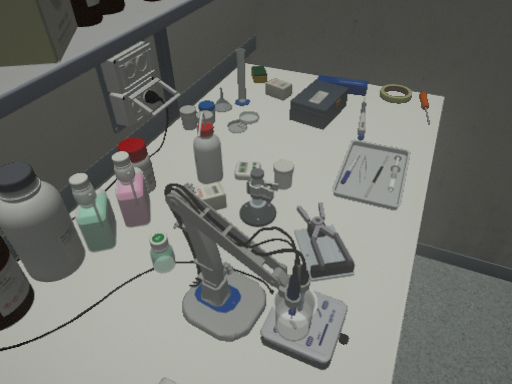

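Run:
```python
import cv2,numpy as np
a=cv2.imread('pics/scene0.png')[140:300,190:350]; b=cv2.imread('pics/side0.png')[150:310,220:380]
cv2.imwrite('pics/c0.png',np.hstack([cv2.resize(x,None,fx=2.5,fy=2.5,interpolation=cv2.INTER_CUBIC) for x in (a,b)]))
from h import *
for n,pts in (('scene',[(259,209),(278,265),(307,200),(230,188)]),('side',[(258,213),(323,255),(283,186),(206,205)])):
    c=cam(n)
    for p in pts: print(n,p,onz(c,*p,0).round(3))
```

```text
scene (259, 209) [ 0.584 -0.41   0.   ]
scene (278, 265) [ 0.406 -0.354  0.   ]
scene (307, 200) [ 0.558 -0.53   0.   ]
scene (230, 188) [ 0.697 -0.389  0.   ]
side (258, 213) [ 0.58 -0.41  0.  ]
side (323, 255) [ 0.408 -0.348  0.   ]
side (283, 186) [ 0.562 -0.523  0.   ]
side (206, 205) [ 0.703 -0.388  0.   ]
```

View pics/c0.png

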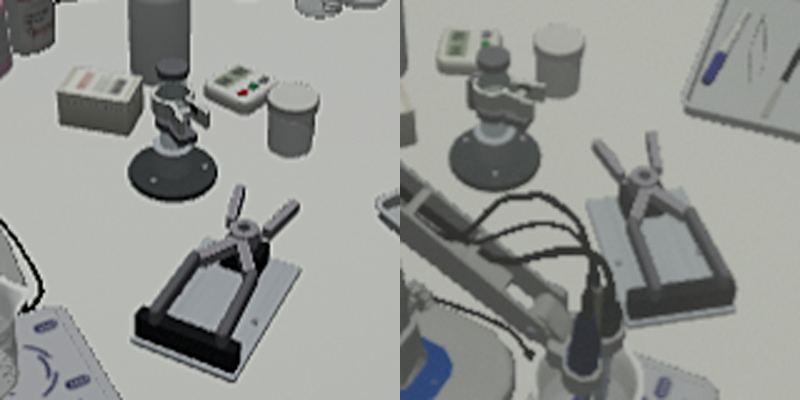

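```bash
cat >> h.py <<'E'
def tri(c1,p1,c2,p2):
    r1,r2=ray(c1,*p1),ray(c2,*p2); r1/=np.linalg.norm(r1); r2/=np.linalg.norm(r2)
    st=np.linalg.lstsq(np.c_[r1,-r2],c2['xyz']-c1['xyz'],rcond=None)[0]
    a,b=c1['xyz']+st[0]*r1,c2['xyz']+st[1]*r2
    return (a+b)/2,np.linalg.norm(a-b)
E
python3 - <<'E'
from h import *
a,b=cam('scene'),cam('side')
f=lambda n,p,q:print(n,*[x.round(3) for x in tri(a,p,b,q)])
f('armtop',(142,132),(178,190)); f('probe tip',(181,246),(300,268))
f('pin',(288,231),(318,221)); f('jawA(left)',(190+239/2.5,140+190/2.5),(220+198/2.5,150+145/2.5));f('jawB(right)',(190+296/2.5,140+205/2.5),(220+252/2.5,150+135/2.5))
f('clip ear tip',(190+207/2.5,140+118/2.5),(220+143/2.5,150+90/2.5))
f('tube top',(190+172/2.5,140+63/2.5),(220+93/2.5,150+51/2.5))
for n,p in (('plate corner near',(190+235/2.5,140+378/2.5)),('right',(190+300/2.5,140+265/2.5)),('left',(190+133/2.5,140+340/2.5))): print(n,onz(a,*p,0.004).round(3))
f('sadL',(190+138/2.5,140+312/2.5),(220+228/2.5,150+298/2.5)) 
f('sadR',(190+242/2.5,140+350/2.5),(220+335/2.5,150+280/2.5))
for u,v in [(165,255),(160,235),(182,300),(235,310)]: print(onz(a,u,v,0).round(3))
E
```

```text
armtop [ 0.606 -0.175  0.248] 0.007
probe tip [ 0.404 -0.171  0.148] 0.019
pin [ 0.437 -0.394  0.047] 0.004
jawA(left) [ 0.487 -0.421  0.041] 0.002
jawB(right) [ 0.448 -0.453  0.04 ] 0.002
clip ear tip [ 0.539 -0.419  0.087] 0.0
tube top [ 0.579 -0.407  0.125] 0.0
plate corner near [ 0.341 -0.327  0.004]
right [ 0.417 -0.439  0.004]
left [ 0.41  -0.278  0.004]
sadL [ 0.415 -0.285  0.025] 0.002
sadR [ 0.345 -0.334  0.025] 0.002
[ 0.543 -0.165  0.   ]
[ 0.609 -0.175  0.   ]
[ 0.416 -0.154  0.   ]
[ 0.349 -0.229  0.   ]
```

step_arm([
  [[-3, -2.2, -2.2], 0.7],
  [[-3, -2.2, -2.2], 0.7],
  [[-3, -2.2, -2.2], 0.7],
  [[-3, -2.2, -2.2], 0.7],
  [[-6, -4.4, -2.3], 1.5],
  [[-6, -4.4, -2.3], 1.5],
  [[-6, -4.4, -2.3], 1.5],
  [[-6, -4.4, -2.3], 1.5],
  [[-6, -4.4, -2.3], 1.5],
  [[-6, -4.4, -2.3], 1.5],
], hand=0, squeeze=5)

```text
time: 1.6
tool_pos: [0.4181, 0.1514, 0.3816]
tool_rot: [-3.141, -0.0, 1.362]
contact_force: [1.2, 0.1, -0.1]
opening: 0.0915
grip_force: 0.0
```

step_arm([
  [[-7.8, 1.7, 0], 2.33],
  [[-7.8, 1.7, 0], 2.33],
  [[-7.8, 1.7, 0], 2.33],
  [[-7.8, 1.7, 0], 2.33],
  [[-7.8, 1.7, 0], 2.33],
  [[-7.8, 1.7, 0], 2.33],
  [[-7.8, 1.7, 0], 2.33],
  [[-7.8, 1.7, 0], 2.33],
  [[-7.8, 1.7, 0.8], 2.33],
  [[-7.8, 1.7, 0.8], 2.33],
])

```text
time: 2.85
tool_pos: [0.42, -0.3258, 0.3296]
tool_rot: [-3.139, 0.008, -0.517]
contact_force: [0.1, 0.3, -0.2]
opening: 0.0919
grip_force: 0.0
```

step_arm([
  [[0, 0, 0], 0.47],
  [[0, 0, 0], 0.47],
  [[0, 0, 0], 0.47],
  [[0, 0, 0], 0.47],
])

```text
time: 3.35
tool_pos: [0.4215, -0.3264, 0.3338]
tool_rot: [-3.141, -0.0, -0.979]
contact_force: [0.0, -0.8, 0.4]
opening: 0.0919
grip_force: 0.0
```

Run:
```python
from h import *
s=robot.observe();print(s['time'],s['tool_pos'],s['tool_rot'],s['qpos'],s['qvel'].round(3))
c=cam('wrist'); save(c,'w1.png'); x=cv2.resize(cv2.imread('pics/w1.png'),(800,600)); cv2.imwrite('pics/w1b.png',x)
```

```text
3.35 [ 0.42145502 -0.3264051   0.33376648] [-3.14142995e+00 -6.71263474e-06 -9.78927679e-01] [-8.02886604e-01  3.04475956e-01  1.33108356e+00  1.59343050e-04
  1.50599804e+00  1.74682709e+00] [-0.004  0.001 -0.001  0.     0.    -0.042]
```

View pics/w1b.png

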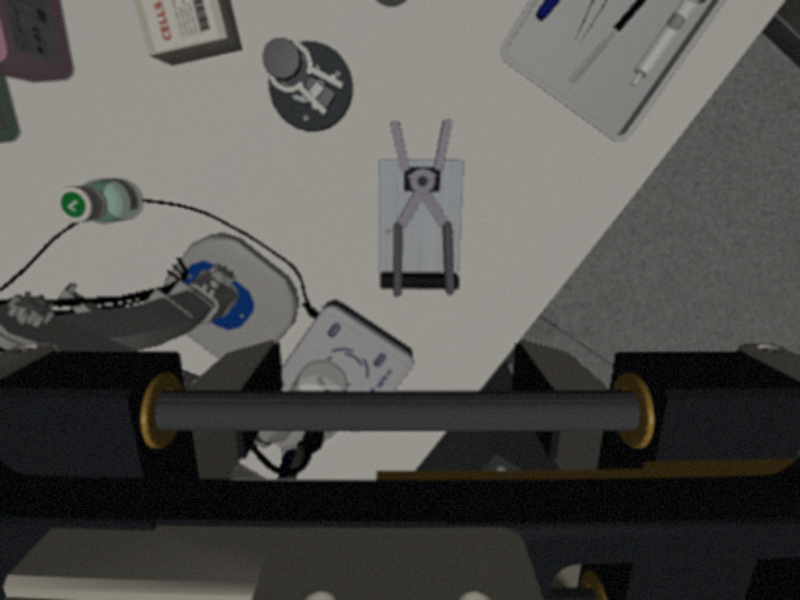

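Run:
```python
from h import *
c=cam('wrist'); im=c['pixels']
a=cv2.resize(im[10:95,160:245],(600,600),interpolation=cv2.INTER_CUBIC); cv2.imwrite('pics/cl.png',a[:,:,::-1])
k=1.5625
g=lambda u,v,z:onz(c,u/k,v/k,z)
pin=g(424,181,.048); jt=(g(398,122,.045)+g(447,122,.045))/2; he=(g(398,290,.048)+g(450,290,.048))/2; hb=(g(400,228,.048)+g(447,228,.048))/2
for p in (pin,jt,he,hb): print(p.round(4), np.arctan2(*(jt-p)[1::-1]).round(3), np.hypot(*(jt-p)[:2]).round(4))
print('he->pin yaw',np.arctan2(*(pin-he)[1::-1]))
m=(im.astype(int)).sum(2)
# plate: bluish mask
b=im.astype(int); d=(b[:,:,2]-b[:,:,0]); roi=np.zeros(d.shape,np.uint8); roi[95:185,230:310]=(d[95:185,230:310]>8)*255
cs,_=cv2.findContours(roi,0,2); q=max(cs,key=cv2.contourArea); hull=cv2.boxPoints(cv2.minAreaRect(q)); print(cv2.contourArea(q),hull.round(1).tolist())
W=np.array([onz(c,u,v,.006)[:2] for u,v in q[:,0]]).astype(np.float32); r=cv2.minAreaRect(W); print(r, cv2.boxPoints(r))
print('pxl tube top->', g(283,57,.122), 'foot centre', g(311,85,.010))
```

```text
[ 0.4357 -0.3949  0.048 ] -0.94 0.0532
[ 0.4671 -0.4379  0.045 ] 0.0 0.0
[ 0.3742 -0.3068  0.048 ] -0.955 0.1607
[ 0.4106 -0.358   0.048 ] -0.955 0.0978
he->pin yaw -0.9619871432558372
4.5 [[243.60000610351562, 103.4000015258789], [250.6999969482422, 102.19999694824219], [251.10000610351562, 104.80000305175781], [244.0, 106.0]]
((0.47584089636802673, -0.38909071683883667), (0.011685794219374657, 0.0040914397686719894), 43.013633728027344) [[ 0.4701731  -0.39158076]
 [ 0.47296414 -0.39457238]
 [ 0.4815087  -0.38660067]
 [ 0.47871765 -0.38360906]]
pxl tube top-> [ 0.57744445 -0.40892736  0.122     ] foot centre [ 0.5783241  -0.40916188  0.01      ]
```

View pics/cl.png

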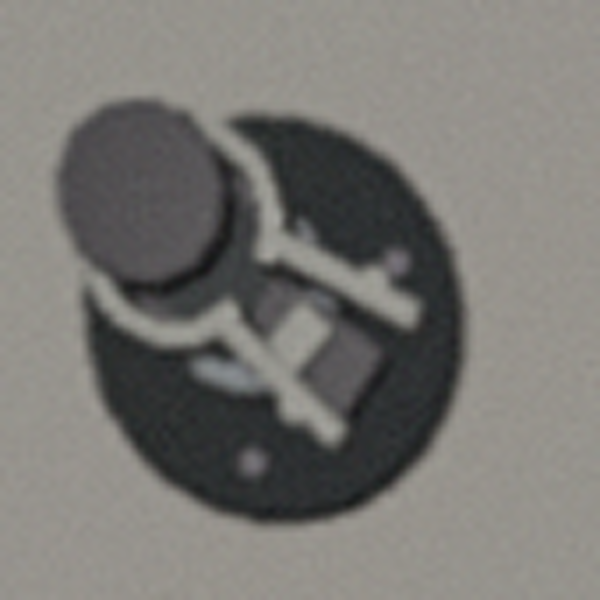

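Run:
```python
from h import *
c=cam('wrist')
g=lambda x,y,z=.094:onz(c,160+(x+.5)*85/600-.5,10+(y+.5)*85/600-.5,z)
tr,tl=g(415,312),g(335,437); rr,rl=g(378,275),g(292,410); ax=np.array([.578,-.409,.094])
jr,jl=g(272,250),g(228,318)
mt,mr,mj=(tr+tl)/2,(rr+rl)/2,(jr+jl)/2
print(tr,tl,np.linalg.norm(tr-tl)); print(rr,rl,np.linalg.norm(rr-rl))
for m in (mt,mr,mj): d=(ax-m); print(m.round(4),np.linalg.norm(d),'yaw to axis',np.arctan2(d[1],d[0]))
d=tl-tr; print('perp yaw',np.arctan2(d[1],d[0])-np.pi/2); d=rl-rr; print(np.arctan2(d[1],d[0])-np.pi/2)
d=mj-mt; print(np.arctan2(d[1],d[0]))
print(g(142,190,.122))
```

```text
[ 0.53723532 -0.41953878  0.094     ] [ 0.53814848 -0.39374702  0.094     ] 0.02580792292932328
[ 0.54596127 -0.42105817  0.094     ] [ 0.54702125 -0.39334522  0.094     ] 0.027733213417622964
[ 0.5377 -0.4066  0.094 ] 0.04037695561707335 yaw to axis -0.058410547826657847
[ 0.5465 -0.4072  0.094 ] 0.03156001656188957 yaw to axis -0.05701144747953871
[ 0.5642 -0.4072  0.094 ] 0.013927234779557025 yaw to axis -0.13258070758901164
perp yaw -0.03539027990261201
-0.038229702722818004
-0.01946777513651738
[ 0.57874725 -0.40818548  0.122     ]
```

step_arm([
  [[-0.17, 0.47, 1], -0.02],
  [[-0.17, 0.47, 2], -0.02],
  [[-0.17, 0.47, 3], -0.02],
  [[-0.17, 0.47, 4], -0.02],
  [[-0.17, 0.47, 4.5], -0.02],
  [[-0.17, 0.47, 4.95], -0.02],
  [[-0.17, 0.47, 4.95], -0.02],
])

```text
time: 4.38
tool_pos: [0.3911, -0.3332, 0.0351]
tool_rot: [3.141, 0.004, -0.961]
contact_force: [-0.1, -0.5, 0.7]
opening: 0.0915
grip_force: 0.0
```

step_arm([
  [[0, 0, 0], 0],
  [[0, 0, 0], 0],
  [[0, 0, 0], 0],
  [[0, 0, 0], 0],
  [[0, 0, 0], 0],
], hand=100, squeeze=5)

```text
time: 5.0
tool_pos: [0.3923, -0.3345, 0.0374]
tool_rot: [-3.141, -0.001, -0.962]
contact_force: [-0.2, 1.9, 6.5]
opening: 0.0607
grip_force: 5.0
```

step_arm([
  [[0, 0, -0.3], 0],
  [[0, 0, -0.8], 0],
  [[0, 0, -1.4], 0],
  [[0, 0, -1.4], 0],
  [[0, 0, -1.4], 0],
  [[0, 0, -1.4], 0],
])

```text
time: 5.75
tool_pos: [0.3914, -0.3336, 0.1194]
tool_rot: [3.141, 0.003, -0.962]
contact_force: [-0.9, -0.1, -1.3]
opening: 0.0607
grip_force: 5.0
```

Run:
```python
from h import *
s=robot.observe();print(s['time'],s['tool_pos'],s['tool_rot'],s['contact_force'],s['torque'],s['opening'])
a,b,c=cam('scene'),cam('side'),cam('wrist')
for q,n in ((a,'s2.png'),(b,'d2.png'),(c,'w2.png')): save(q,n)
A=cv2.imread('pics/s2.png')[140:300,210:340]; B=cv2.imread('pics/d2.png')[150:310,220:350]; C=cv2.imread('pics/w2.png')[:200,90:410]
t=np.hstack([cv2.resize(x,(390,480)) for x in (A,B)]); cv2.imwrite('pics/m2.png',np.hstack([cv2.resize(x,(244,300)) for x in (A,B)]+[cv2.resize(C,(312,300))]))
```

```text
5.75 [ 0.39138439 -0.33364013  0.11942531] [ 3.14139796e+00  2.68203914e-03 -9.62240939e-01] [-0.90757608 -0.07039222 -1.29360251] [ 0.02480039  0.16547332 -0.04543279] 0.060672638979112806
```

View pics/m2.png

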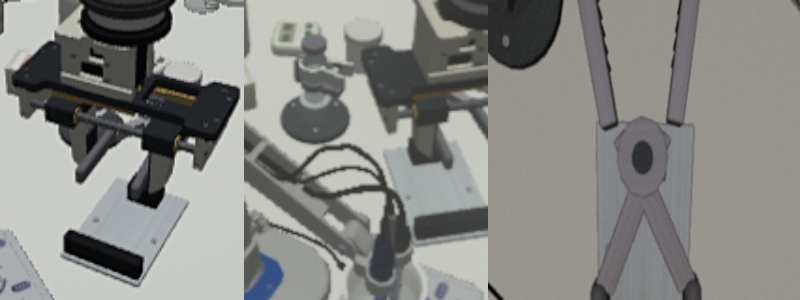

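Run:
```python
from h import *
s=robot.observe(); c=cam('wrist'); Rt=R.from_euler('xyz',s['tool_rot']).as_matrix(); T=s['tool_pos']
def g(x,y,z): return (Rt.T@(onz(c,90+(x-488)/.975,y/1.5,z)-T))
print(c['T_tool_cam'])
z=T[2]+.002
for n,p in (('pin',g(642,157,z+.009)),('jawsbase L',g(609,122,z+.006)),('R',g(675,122,z+.006)),('jtop L',g(592,3,z+.006)),('R',g(692,3,z+.006)),('handles L',g(603,290,z+.009)),('R',g(690,290,z+.009))): print(n,(p*1000).round(1))
```

```text
[[-3.93403192e-04  9.61881041e-01  2.73467927e-01  7.30754534e-02]
 [ 9.99999799e-01  2.42411985e-04  5.85924728e-04  5.90223424e-04]
 [ 4.97297984e-04  2.73468103e-01 -9.61880943e-01 -1.40898966e-01]
 [ 0.00000000e+00  0.00000000e+00  0.00000000e+00  1.00000000e+00]]
pin [ 75.4  -2.1 -11.1]
jawsbase L [ 85.6 -17.3  -8.2]
R [85.6 13.1 -8.1]
jtop L [117.4 -23.6  -8.2]
R [117.4  19.7  -8.2]
handles L [ 33.9 -21.9 -11.1]
R [ 33.9  21.6 -11.1]
```

step_arm([
  [[0.2, 0.3, 0], -0.18],
  [[0.4, 0.6, 0], -0.36],
  [[0.59, 1.07, 0], -0.54],
  [[0.59, 1.07, 0], -0.72],
  [[0.59, 1.07, 0.3], -0.9],
  [[0.59, 1.07, 0.6], -0.92],
  [[0.59, 1.07, 0.6], -0.92],
  [[0.59, 1.07, 0.6], -0.92],
])

```text
time: 6.95
tool_pos: [0.3597, -0.4003, 0.0851]
tool_rot: [3.141, -0.0, -0.043]
contact_force: [-0.5, 0.1, -1.0]
opening: 0.0607
grip_force: 5.0
```

Run:
```python
from h import *
s=robot.observe();print(s['time'],s['tool_pos'],s['tool_rot'],s['contact_force'],s['torque'],s['opening'])
b,c=cam('side'),cam('wrist')
save(b,'d3.png'); save(c,'w3.png')
B=cv2.imread('pics/d3.png')[155:230,210:310]; C=cv2.imread('pics/w3.png')[:150,150:350]
cv2.imwrite('pics/m3.png',np.hstack([cv2.resize(B,(400,300),interpolation=cv2.INTER_CUBIC),cv2.resize(C,(400,300))]))
```

```text
6.95 [ 0.35970624 -0.40029271  0.08508366] [ 3.14125572e+00 -3.38475726e-04 -4.27733927e-02] [-0.53910953  0.06867552 -0.95021937] [-0.04575155  0.21202603  0.01084658] 0.060687429075340034
```

View pics/m3.png

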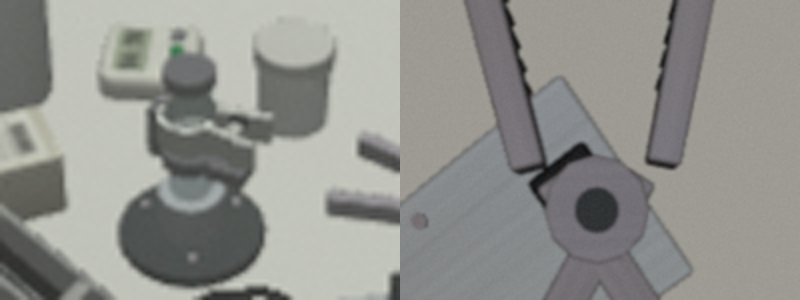

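Run:
```python
from h import *
b=cam('side')
g=lambda x,y,z:onz(b,210+(x+.5)/4-.5,155+(y+.5)/4-.5,z).round(4)
print('near jaw tip top',g(328,194,.093),'far',g(361,138,.093))
print('far ear tip top corner',g(272,116,.094),'near ear tip top',g(252,150,.094), 'tube top c',g(189,65,.122))
s=robot.observe(); T=s['tool_pos']
for n,P in (('jaw tips pred',[T[0]+.131,T[1]-.005+.022,.093]),('',[T[0]+.131,T[1]-.005-.022,.093]),('ears pred tips',[.5365,-.4066+.0135,.094]),('',[.5365,-.4066-.0135,.094])):
    p=proj(b,P); print(n,((p-[210,155])*4).round(0))
hsv=cv2.imread('pics/d3.png')[155:230,210:310]
cv2.imwrite('pics/z3.png',cv2.resize(hsv[15:55,30:100],(770,440),interpolation=cv2.INTER_CUBIC))
```

```text
near jaw tip top [ 0.4897 -0.3732  0.093 ] far [ 0.4887 -0.4208  0.093 ]
far ear tip top corner [ 0.5376 -0.4185  0.094 ] near ear tip top [ 0.537  -0.3887  0.094 ] tube top c [ 0.5808 -0.4087  0.122 ]
jaw tips pred [331. 179.]
 [360. 128.]
ears pred tips [255. 144.]
 [274. 113.]
```

View pics/z3.png

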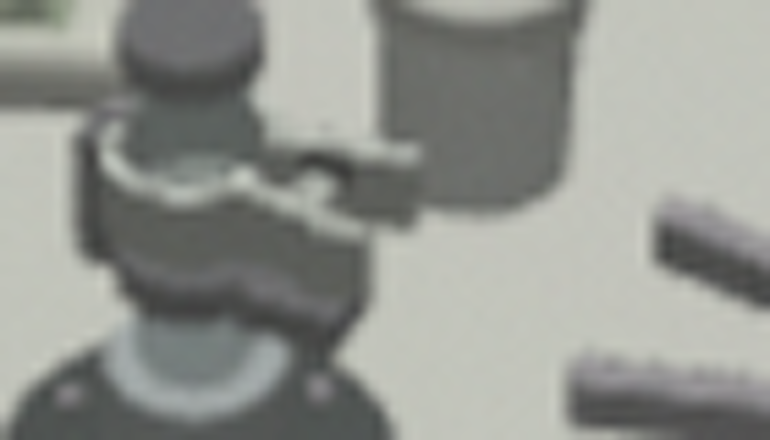

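Run:
```python
from h import *
b,c=cam('side'),cam('wrist'); T=robot.observe()['tool_pos']
px=lambda x,y:(240+(x+.5)/11-.5,170+(y+.5)/11-.5)
for z in (.087,.090,.093): print(z,'near',onz(b,*px(575,368),z).round(4),'far',onz(b,*px(668,208),z).round(4))
print('ears near',onz(b,*px(365,232),.094).round(4),'far',onz(b,*px(418,153),.094).round(4))
# wrist: pin + jaw features; sizes
w=lambda x,y:(150+(x-400)/2,y/2)
for z in (.087,.090,.093,.096): print(z,[ (onz(c,*w(*p),z)-T)[:2].round(4).tolist() for p in ((597,210),(485,0),(694,0),(525,165),(664,162))])
```

```text
0.087 near [ 0.4915 -0.38    0.087 ] far [ 0.4907 -0.4301  0.087 ]
0.09 near [ 0.4905 -0.3768  0.09  ] far [ 0.4897 -0.4266  0.09  ]
0.093 near [ 0.4895 -0.3737  0.093 ] far [ 0.4887 -0.4232  0.093 ]
ears near [ 0.5386 -0.3932  0.094 ] far [ 0.538 -0.419  0.094]
0.087 [[0.0753, -0.0006], [0.1213, 0.0221], [0.1193, -0.0241], [0.0863, 0.0159], [0.0855, -0.0168]]
0.09 [[0.0752, -0.0006], [0.1203, 0.0216], [0.1183, -0.0237], [0.086, 0.0155], [0.0852, -0.0165]]
0.093 [[0.0752, -0.0007], [0.1193, 0.021], [0.1173, -0.0232], [0.0857, 0.0151], [0.085, -0.0162]]
0.096 [[0.0751, -0.0007], [0.1182, 0.0205], [0.1163, -0.0228], [0.0854, 0.0147], [0.0847, -0.0159]]
```

step_arm([
  [[0.1, 0, 0], 0.03],
  [[0.3, 0, 0], 0.03],
  [[0.5, 0, 0], 0.03],
  [[0.6, 0, 0], 0.03],
  [[0.7, 0, 0], 0.03],
  [[0.8, 0, 0], 0.03],
  [[0.9, 0, 0], 0.03],
  [[1.0, 0, 0], 0.03],
  [[1.02, 0, 0], 0.03],
  [[1.02, 0, 0], 0.03],
])

```text
time: 8.45
tool_pos: [0.4206, -0.4025, 0.0846]
tool_rot: [-3.141, 0.0, -0.072]
contact_force: [0.6, -0.5, -0.0]
opening: 0.0611
grip_force: 5.0
```

Run:
```python
from h import *
s=robot.observe();print(s['time'],s['tool_pos'],s['tool_rot'],s['contact_force'],s['torque'],s['opening'])
a,b,c=cam('scene'),cam('side'),cam('wrist')
save(a,'s4.png');save(b,'d4.png'); save(c,'w4.png')
B=cv2.imread('pics/d4.png')[165:225,230:310]; C=cv2.imread('pics/w4.png')[:150,150:350]
cv2.imwrite('pics/m4.png',np.hstack([cv2.resize(B,(480,360),interpolation=cv2.INTER_CUBIC),cv2.resize(C,(320,360))]))
```

```text
8.45 [ 0.42063698 -0.40254096  0.08462878] [-3.14142982e+00  1.39289133e-04 -7.21064886e-02] [ 0.64814644 -0.52587147 -0.01560907] [-0.09315581  0.19946711  0.01296148] 0.06111173152691982
```

View pics/m4.png

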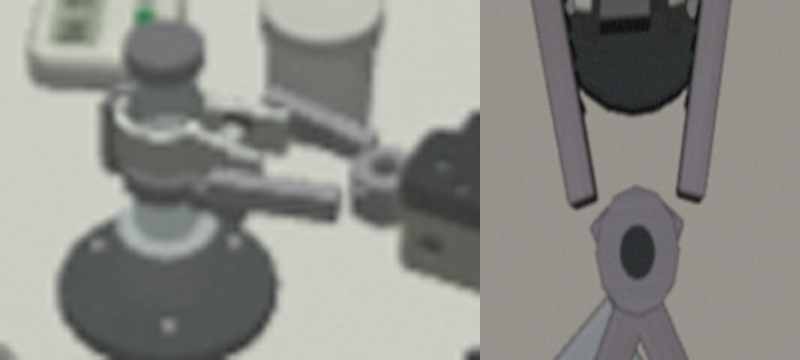

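step_arm([
  [[0, 0, 0], 0],
  [[0, 0, 0], 0],
  [[0, 0, 0], 0],
  [[0, 0, 0], 0],
], hand=190, squeeze=7.5)

```text
time: 9.1
tool_pos: [0.4206, -0.4025, 0.0846]
tool_rot: [-3.141, 0.0, -0.072]
contact_force: [-0.5, 0.2, -0.8]
opening: 0.0505
grip_force: 7.5
```

step_arm([
  [[0, 0, 0], 0],
  [[0, 0, 0], 0],
  [[0, 0, 0], 0],
  [[0, 0, 0], 0],
], squeeze=9)

```text
time: 9.6
tool_pos: [0.4205, -0.4025, 0.0846]
tool_rot: [-3.141, 0.0, -0.072]
contact_force: [-1.8, -0.1, -1.1]
opening: 0.049
grip_force: 9.0
```

step_arm([
  [[0, 0, 0], 0],
  [[0, 0, 0], 0],
  [[0, 0, 0], 0],
  [[0, 0, 0], 0],
], squeeze=10.5)

```text
time: 10.1
tool_pos: [0.4205, -0.4025, 0.0846]
tool_rot: [-3.141, 0.0, -0.072]
contact_force: [-3.8, -0.2, -1.1]
opening: 0.0483
grip_force: 10.5
```

step_arm([
  [[0, 0, 0], 0],
  [[0, 0, 0], 0],
  [[0, 0, 0], 0],
], squeeze=11.5)

```text
time: 10.48
tool_pos: [0.4204, -0.4026, 0.0846]
tool_rot: [-3.141, 0.001, -0.072]
contact_force: [-4.4, 0.4, -1.0]
opening: 0.0473
grip_force: 11.6
```

step_arm([
  [[0, 0, 0], 0],
  [[0, 0, 0], 0],
  [[0, 0, 0], 0],
], squeeze=12.5)

```text
time: 10.85
tool_pos: [0.4201, -0.4026, 0.0845]
tool_rot: [-3.141, 0.001, -0.072]
contact_force: [-6.2, -0.2, -0.1]
opening: 0.046
grip_force: 12.6
```

step_arm([
  [[0, 0, 0], 0],
  [[0, 0, 0], 0],
  [[0, 0, 0], 0],
], squeeze=13.2)

```text
time: 11.22
tool_pos: [0.4199, -0.4025, 0.0845]
tool_rot: [-3.141, 0.001, -0.072]
contact_force: [-7.0, -0.6, -0.7]
opening: 0.0452
grip_force: 13.3
```

step_arm([
  [[0, 0, 0], 0],
  [[0, 0, 0], 0],
  [[0, 0, 0], 0],
], squeeze=14)

```text
time: 11.6
tool_pos: [0.4198, -0.4025, 0.0845]
tool_rot: [-3.141, 0.002, -0.072]
contact_force: [-7.2, -0.3, -0.7]
opening: 0.0447
grip_force: 14.1
```

step_arm([
  [[0, 0, 0], 0],
  [[0, 0, 0], 0],
  [[0, 0, 0], 0],
], squeeze=14.7)

```text
time: 11.98
tool_pos: [0.4196, -0.4025, 0.0844]
tool_rot: [-3.141, 0.002, -0.072]
contact_force: [-7.7, 0.5, -0.7]
opening: 0.0442
grip_force: 14.8
```

Run:
```python
from h import *
s=robot.observe();print(s['time'],s['tool_pos'],s['contact_force'],s['torque'],s['opening'])
c=cam('wrist');save(c,'w5.png')
for f in ('w4','w5'):
    im=cv2.imread(f'pics/{f}.png'); g=cv2.cvtColor(im,6)
    roi=g[60:160,200:300]; r=cv2.HoughCircles(roi,3,1,50,param1=80,param2=.6,minRadius=5,maxRadius=15); m=(roi<62).astype(np.uint8); n,l,st,ce=cv2.connectedComponentsWithStats(m); print(f,[(st[i][4],ce[i].round(1).tolist()) for i in range(1,n) if st[i][4]>60])
```

```text
11.975 [ 0.41957343 -0.40252309  0.08440544] [-7.70688088  0.48317984 -0.66316194] [-0.03588505  1.44004292 -0.05530048] 0.04423842544351462
w4 [(np.int32(353), [48.0, 44.6])]
w5 [(np.int32(348), [47.4, 38.3])]
```

step_arm([
  [[-0.02, 0, 0], 0],
  [[-0.04, 0, 0], 0],
  [[-0.04, 0, 0], 0],
], squeeze=15.2)

```text
time: 12.4
tool_pos: [0.4184, -0.4026, 0.0848]
tool_rot: [3.141, -0.001, -0.072]
contact_force: [-3.8, -0.3, -0.3]
opening: 0.0411
grip_force: 15.2
```

step_arm([
  [[0, 0, 0], 0],
  [[0, 0, 0], 0],
  [[0, 0, 0], 0],
], squeeze=15.7)

```text
time: 12.78
tool_pos: [0.4184, -0.4025, 0.0847]
tool_rot: [3.142, -0.0, -0.072]
contact_force: [-3.3, -1.7, -0.9]
opening: 0.0407
grip_force: 15.6
```

step_arm([
  [[0, 0, 0], 0],
  [[0, 0, 0], 0],
  [[0, 0, 0], 0],
], squeeze=16.2)

```text
time: 13.15
tool_pos: [0.4181, -0.4024, 0.0846]
tool_rot: [-3.141, 0.0, -0.072]
contact_force: [-4.9, -0.6, -0.5]
opening: 0.0403
grip_force: 16.2
```

step_arm([
  [[-0.02, 0, 0], 0],
  [[-0.02, 0, 0], 0],
  [[-0.02, 0, 0], 0],
], squeeze=16.6)

```text
time: 13.52
tool_pos: [0.4178, -0.4026, 0.085]
tool_rot: [3.141, -0.002, -0.072]
contact_force: [0.4, -0.9, -1.6]
opening: 0.0237
grip_force: 12.4
```

step_arm([
  [[-0.01, 0, 0], 0],
  [[-0.01, 0, 0], 0],
  [[-0.01, 0, 0], 0],
], squeeze=17.1)

```text
time: 13.9
tool_pos: [0.4174, -0.4025, 0.085]
tool_rot: [3.141, -0.002, -0.072]
contact_force: [5.5, -1.1, -0.3]
opening: 0.0237
grip_force: 11.5
```

step_arm([
  [[-0.01, 0, 0], 0],
  [[-0.01, 0, 0], 0],
  [[-0.01, 0, 0], 0],
], squeeze=17.6)

```text
time: 14.28
tool_pos: [0.4169, -0.4025, 0.085]
tool_rot: [3.141, -0.002, -0.072]
contact_force: [5.8, -0.9, -2.0]
opening: 0.0236
grip_force: 11.5
```

step_arm([
  [[0.02, 0, 0], 0],
  [[0.02, 0, 0], 0],
], squeeze=13, hand=205)

```text
time: 14.52
tool_pos: [0.4171, -0.4023, 0.0846]
tool_rot: [-3.141, 0.0, -0.072]
contact_force: [2.4, 0.6, -0.8]
opening: 0.0237
grip_force: 12.3
```

step_arm([
  [[0, 0, 0], 0],
  [[0, 0, 0], 0],
  [[0, 0, 0], 0],
  [[0, 0, 0], 0],
  [[0, 0, 0], 0],
  [[0, 0, 0], 0],
  [[0, 0, 0], 0],
  [[0, 0, 0], 0],
  [[0, 0, 0], 0],
], squeeze=15.5)

```text
time: 15.65
tool_pos: [0.417, -0.4023, 0.0846]
tool_rot: [-3.141, 0.0, -0.072]
contact_force: [1.9, -0.5, -1.0]
opening: 0.0226
grip_force: 14.9
```

step_arm([
  [[0, 0, 0], 0],
  [[0, 0, 0], 0],
  [[0, 0, 0], 0],
  [[0, 0, 0], 0],
  [[0, 0, 0], 0],
], squeeze=15.5)

```text
time: 16.27
tool_pos: [0.417, -0.4023, 0.0846]
tool_rot: [-3.141, 0.0, -0.072]
contact_force: [-0.5, -0.2, -1.5]
opening: 0.0227
grip_force: 14.9
```

step_arm([
  [[0, 0, 0], 0],
  [[0, 0, 0], 0],
  [[0, 0, 0], 0],
], squeeze=8, hand=140)

```text
time: 16.65
tool_pos: [0.417, -0.4023, 0.0846]
tool_rot: [-3.141, 0.0, -0.072]
contact_force: [-0.3, 0.3, -1.9]
opening: 0.0483
grip_force: 8.0
```

step_arm([
  [[0, 0, 0], 0],
  [[0, 0, 0], 0],
  [[0, 0, 0], 0],
  [[0, 0, 0], 0],
], squeeze=5.5, hand=100)

```text
time: 17.15
tool_pos: [0.4171, -0.4023, 0.0847]
tool_rot: [-3.142, -0.0, -0.072]
contact_force: [1.1, -0.0, -0.6]
opening: 0.0608
grip_force: 5.5
```

Run:
```python
from h import *
s=robot.observe();print(s['time'],s['tool_pos'],s['tool_rot'],s['contact_force'],s['torque'],s['opening'],s['grip_force'])
b,c=cam('side'),cam('wrist')
save(b,'d6.png'); save(c,'w6.png')
B=cv2.imread('pics/d6.png')[165:225,230:310]; C=cv2.imread('pics/w6.png')[:150,150:350]
cv2.imwrite('pics/m6.png',np.hstack([cv2.resize(B,(400,300),interpolation=cv2.INTER_CUBIC),cv2.resize(C,(400,300))]))
```

```text
17.15 [ 0.41707755 -0.40233658  0.08467668] [-3.14151216e+00 -3.83118085e-05 -7.22092265e-02] [ 1.06203792 -0.04982665 -0.55055557] [-0.09735746  0.17634516  0.06885279] 0.06083597436441961 5.490397462126566
```

View pics/m6.png

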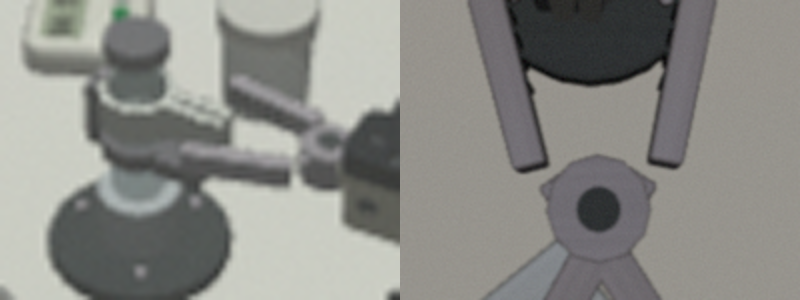

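step_arm([
  [[-0.15, 0, 0], 0],
  [[-0.4, 0, 0], 0],
  [[-0.7, 0, 0], 0],
  [[-1.0, 0, 0], 0],
  [[-1.0, 0, -0.3], 0],
  [[-1.0, 0, -0.6], 0],
  [[-1.0, 0, -0.6], 0],
  [[-1.0, 0, -0.6], 0],
])

```text
time: 18.25
tool_pos: [0.3566, -0.3976, 0.1201]
tool_rot: [-3.141, 0.001, -0.072]
contact_force: [0.1, 0.5, -0.6]
opening: 0.0608
grip_force: 5.5
```

Run:
```python
from h import *
s=robot.observe();T=s['tool_pos'];print(s['time'],T,s['tool_rot'],s['contact_force'],s['torque'],s['opening'])
c=cam('wrist');save(c,'w7.png'); b=cam('side'); save(b,'d7.png')
Rt=R.from_euler('xyz',s['tool_rot']).as_matrix()
g=cv2.cvtColor(c['pixels'],7)
roi=g[60:160,200:300]; n,l,st,ce=cv2.connectedComponentsWithStats((roi<62).astype(np.uint8))
for i in range(1,n):
    if st[i][4]>60: p=ce[i]+[200,60]; print(st[i][4],p,(Rt.T@(onz(c,*p,T[2]+.011)-T)*1000).round(1))
```

```text
18.25 [ 0.35655416 -0.39763301  0.12008929] [-3.14073615e+00  6.02766082e-04 -7.24854737e-02] [ 0.1173719   0.46525968 -0.57300275] [-0.05644749  0.19918997  0.0032999 ] 0.06082403739516009
89 [234.11235955  80.82022472] [ 85.3  -8.8 -11. ]
341 [248.85923754 104.09677419] [ 75.4  -2.4 -11. ]
```

step_arm([
  [[0.1, -0.2, 0], 0.18],
  [[0.2, -0.4, 0], 0.36],
  [[0.3, -0.6, 0], 0.54],
  [[0.4, -0.8, 0], 0.72],
  [[0.517, -1.092, 0], 0.89],
  [[0.517, -1.092, 0], 0.89],
  [[0.517, -1.092, 0], 0.89],
  [[0.517, -1.092, 0], 0.89],
  [[0.517, -1.092, 0], 0.89],
])

```text
time: 19.48
tool_pos: [0.3927, -0.3353, 0.1206]
tool_rot: [-3.142, 0.0, -0.962]
contact_force: [0.9, 0.6, -0.9]
opening: 0.0609
grip_force: 5.5
```

step_arm([
  [[-0.01, 0, 0.4], 0],
  [[-0.01, 0, 0.8], 0],
  [[-0.01, 0, 1.1], 0],
  [[-0.01, 0, 1.25], 0],
  [[-0.01, 0, 1.32], 0],
  [[-0.01, 0, 1.36], 0],
  [[-0.01, 0, 1.38], 0],
  [[-0.01, 0, 1.38], 0],
  [[-0.01, 0, 1.38], 0],
])

```text
time: 20.6
tool_pos: [0.3927, -0.3345, 0.0382]
tool_rot: [-3.141, -0.001, -0.962]
contact_force: [0.4, 0.7, -0.1]
opening: 0.0612
grip_force: 5.5
```

step_arm([
  [[0, 0, 0], 0],
  [[0, 0, 0], 0],
  [[0, 0, 0], 0],
  [[0, 0, 0], 0],
  [[0, 0, 0], 0],
  [[0, 0, 0], 0],
], hand=0)

```text
time: 21.35
tool_pos: [0.3926, -0.3344, 0.0379]
tool_rot: [-3.142, 0.0, -0.962]
contact_force: [-0.4, 0.0, -0.0]
opening: 0.0917
grip_force: 0.0
```

step_arm([
  [[0, 0, -0.5], 0],
  [[0, 0, -1.2], 0],
  [[0, 0, -2], 0],
  [[0, 0, -3], 0],
  [[0, 0, -3], 0],
  [[0, 0, -3], 0],
])

```text
time: 22.1
tool_pos: [0.3922, -0.334, 0.2173]
tool_rot: [-3.142, 0.001, -0.962]
contact_force: [0.0, 0.1, 0.5]
opening: 0.092
grip_force: 0.0
```

Run:
```python
from h import *
s=robot.observe();T=s['tool_pos'];print(s['time'],T,s['tool_rot'],s['contact_force'],s['opening'])
c=cam('wrist');save(c,'w8.png')
Rt=R.from_euler('xyz',s['tool_rot']).as_matrix()
C=cv2.imread('pics/w8.png')[:260,120:400]
cv2.imwrite('pics/m8.png',cv2.resize(C,None,fx=2,fy=2))
```

```text
22.1 [ 0.39222932 -0.33400676  0.2173322 ] [-3.14157126e+00  8.38425679e-04 -9.62188643e-01] [0.04643895 0.06204425 0.46562209] 0.09199435920833493
```

View pics/m8.png

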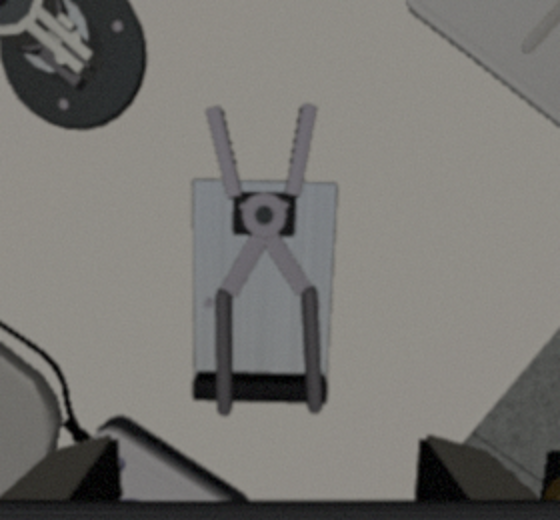

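The picture shows the pliers open and flat on the rest, with the pin at (264,214) over its saddle, and the clip shut at (65,45). I'm handing in.

```bash
python3 -c "
from cell import robot
print(robot.hand_in())"
```

```text
the job is handed in; nothing more can be done
None
```

The clip clicked shut, was kept pinched for more than a second, and stayed shut; the pliers lie open on their rest as before, and the job was handed in at about 22 s of the 51 s allowed, though the hand-in returned no verdict.

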